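# Load a gear housing, spacer and cover into an assembly jig

### The job

Slide the blue gear housing along the bench into the mouth of the plywood jig until it is fully home against the jig's back wall; do not lift it. Then lay the orange spacer flat on the housing, and after that the metal cover flat on the spacer with its black grip upward, so that the stack sits square inside the jig with its front edges flush; set both down, do not drop them. Let go, and leave the pin jar, the wooden wedge and the steel mandrel where they are.

Things in the scene. Friction and masses are not known exactly. Their poses are not given: they have to be found in the camera images.
- nest (a point): Centre of the jig's nest at bench height, under the centre of a housing that is fully home. +x points into the jig (the way the housing is slid), +y to the left of that, z up. Back wall: inner face at x = +52 mm. Side walls: inner faces at y = +-49 mm, x from -38 to +52 mm. From there the mouth flares on both sides (36 mm high, 8 mm thick) to y = +-65 mm at x = -78 mm.
- jig: Plywood jig, fixed to the bench, without a floor (the housing slides on the bench itself); same origin and axes as nest. Three walls 14 mm thick, 58 mm high, plus an outward-sloping lead-in strip on top up to 66 mm; open at -x. Screwed steel feet beside the walls reach y = +-84 mm, 11 mm high.
- housing_mid (a point): Centre of the blue cast gear housing, a block 104 (its x) x 92 (its y) x 40 mm (z) of about 0.5 kg with flat sides, lying on the bench outside the jig's mouth, its x within 0.3 rad of the nest's x; this point is 20 mm over its underside. Too wide to grasp.
- spacer_mid (a point): Centre of the orange spacer, a flat frame 104 (its x) x 92 (its y) x 14 mm (z), 80 g, on the bench; this point is 7 mm over its underside. A bar 16 mm wide crosses the middle along its y (grasp it, fingers closing along the spacer's x); on each side of the bar is a through window 32 (x) by 68 mm (y). Same either way round.
- cover_grip (a point): Grasp point of the metal cover, a plate 104 (its x) x 92 (its y) x 12 mm (z), 150 g, plate down on the bench, with a black grip block 28 (x) x 50 (y) x 34 mm high in the middle of its top. The point is on the block's axis, 33 mm over the plate's underside; the block's top is 46 mm over the underside. Same either way round.
- housing: The same housing; origin at the centre of its underside.
- spacer: The same spacer; origin at the centre of its underside.
- cover: The same cover; origin at the centre of its underside.
- pin_jar: Bystander: clear jar with a teal lid, 56 mm across, 74 mm high, standing behind the jig; origin at the centre of its underside.
- wood_wedge: Bystander: beech wedge 32 x 90 mm, 22 mm high, lying behind the housing; origin at the centre of its underside.
- mandrel: Bystander: pale steel mandrel standing on its flange, 30 mm across, 50 mm high, at the right; origin at the centre of its underside.
Things that resemble listed ones, but are neither listed nor needed, are in the scene too. There is more than one size of the cover; the job needs the larger.

How it is judged (in metres and radians):
On the way, in this order (a step that is already met when the one before it is completed fails the run):
1. the housing is fully home in the jig on the bench, within 5 mm of the back wall (x of housing_mid in the frame of nest between -0.005 and 0.004 m and y of housing_mid in the frame of nest between -0.006 and 0.006 m and height (world z) of housing_mid between 0.017 and 0.023 m and angle between housing_mid's own z axis and vertical below 0.04 rad and angle between the x axis of housing_mid and the x axis of nest, either way round below 0.09 rad), for 0.2 s.
2. the spacer lies flat and square on the housing in the jig, released (all of step 1 and x of spacer_mid in the frame of nest between -0.008 and 0.004 m and y of spacer_mid in the frame of nest between -0.006 and 0.006 m and height (world z) of spacer_mid between 0.044 and 0.05 m and angle between spacer_mid's own z axis and vertical below 0.04 rad and angle between the x axis of spacer_mid and the x axis of nest, either way round below 0.09 rad and contact force between the fingers and spacer below 0.1 N), for 0.2 s.
At the end, for the whole second after the job is handed in: Housing on the bench within 5 mm of fully home; spacer flat on it and cover flat on the spacer (heights within 3 mm, tilt under 0.04 rad), both within 8 mm of fully back and 6 mm of the centre line; all turned under 0.09 rad from the nest, released and at rest (all of step 2 and x of cover_grip in the frame of nest between -0.008 and 0.004 m and y of cover_grip in the frame of nest between -0.006 and 0.006 m and height (world z) of cover_grip between 0.084 and 0.09 m and angle between cover_grip's own z axis and vertical below 0.04 rad and angle between the x axis of cover_grip and the x axis of nest, either way round below 0.09 rad and contact force between the fingers and housing below 0.1 N and linear speed of each of housing, spacer, cover below 0.02 m/s and contact force between the fingers and cover below 0.1 N); the robot touches nothing.
It fails at once if the housing is lifted (over 15 mm) or tipped up (height (world z) of housing_mid above 0.035 m or angle between housing_mid's own z axis and vertical above 0.25 rad).
It fails at once if the spacer is dropped (falls freely more than about 3 cm) (contact force between anything else and spacer below 0.05 N and linear speed of spacer above 0.75 m/s).
It fails at once if the cover is dropped (falls freely more than about 3 cm) (contact force between anything else and cover below 0.05 N and linear speed of cover above 0.75 m/s).
It fails at once if a bystander is moved more than 2 cm (distance of any of pin_jar, wood_wedge, mandrel from where it was at the start of the episode above 0.02 m).
It also fails if it takes over 72 s, if anything falls off the work surface, if the arm or the gripper's body presses on something with over 40 N, if the wrist force passes 120 N, or if a joint passes its speed limit or range.

### The arm

A 6-joint arm with a two-finger parallel gripper is mounted at the origin on a cart in front of the work surface, level with it; the furniture and walls round the work are solid. World frame = base frame: x ahead of the robot, y to its left, z up, the work surface at z = 0. Lengths are in m, angles in degrees, forces in N, time in s.
With the tool pointing down it reaches from about 0.325 to 0.85 m from the base axis. Payload 15.5 kg.
Tool frame: the origin (TCP) lies at the very end of the fingers, on their centre line; the grasp point (between the pads) lies arm.grip_depth behind it (arm.grip_depth is the distance from the TCP to the grasp point, in m); z points along the fingers, y is the direction in which the jaws open and shut (so a half turn about z gives the same grasp; the last joint's range is limited). The gripper opens to 91 mm and grips with 3 to 60 N. Pads are 32 mm wide; open, the fingers measure 118 mm over their backs; the gripper's body (76 mm by 178 mm) begins 60 mm behind the grasp point.
Start: joints at [-82.821, 28.281, 77.091, -0, 74.628, -5.472], TCP at [0.137, -0.61, 0.214] pointing down, gripper open.
Joint ranges: [-166.48, 166.48], [-47.26, 123.95], [12.59, 153.08], [-70.14, 250.14], [6.76, 159.57], [-176.63, 176.63]. Speed limits (degrees/s): [108.29, 108.29, 147.25, 172.46, 172.46, 172.46].

### API

Orientations are given as a 3x3 rotation matrix whose columns are the frame's x, y, z axes.
In Python, from rig import arm gives the robot as it stands. Calls block until the motion is done:
- arm.move_to(position, orientation): joint-space move of the TCP to a pose.
- arm.move_l(position, orientation=None, feed=0.15): straight line of the TCP; orientation=None keeps the orientation; feed is the mean speed in m/s.
- arm.move_joints(angles): joint-space move.
- arm.grip(opening): finger opening in m; the grip force is fixed at half the most; returns when the fingers have stopped.
- arm.sleep(seconds).
- arm.solve_ik(position, orientation): joint angles nearest the present ones, or None.
- arm.snapshot(name): name is "scene" or "top" or "wrist"; returns the picture (384x512x3 uint8, red, green, blue); there is no depth.
- arm.get_calibration(name): a dict with "intrinsics" (3x3 intrinsics, pixels), "cam_to_world" (4x4, takes a point from camera to world coordinates). Camera axes: x right, y down, z forward; pixel columns grow to the right and rows downward; lengths in m; the calibration is good to about 2 mm. A picture is of the moment at which its call begins: read the wrist's pose just before it. get_calibration takes no time and is no camera call; for the wrist camera it gives the pose at the moment of the call.
A pose or a line that the arm cannot do raises arm.Unreachable and nothing moves.
- arm.sign_off(): hands the job in, once; it reports no verdict.
Readings, each from a call of its own:
- arm.current_t(): time.
- arm.current_joint_positions(): joint angles.
- arm.current_dq(): joint speeds.
- arm.current_tau(): joint torques, N m.
- arm.current_ee_pos(): TCP position.
- arm.current_tool_rot(): TCP orientation.
- arm.current_force(): force on the tool from outside, world axes, zero at the start.
- arm.current_torque(): the same for the moment, N m.
- arm.current_width(): finger opening in m.
Only numpy, scipy, OpenCV 4.12 (cv2) and the standard library are available. Lean on these libraries where they do the work, as an engineer would, in place of code of your own. Each camera call takes 0.05 s, during which the arm holds its last target. There are 200 camera calls.

## Working session

There is one attempt and no reset: what is moved stays moved. The work goes in short steps, each a Python script; the robot and the scene stay as the last script left them, time stands still between calls to the robot, and variables do not carry over. Pictures are saved under pics/ and viewed, about 8 in all and at most 12, crops included, and the job is handed in when it is done.

```bash
mkdir -p pics; ls
python3 - <<'E'
from rig import arm
import cv2, numpy as np
for n in ("scene","top"):
    im=arm.snapshot(n); cv2.imwrite(f"pics/{n}0.png",im[...,::-1]); c=arm.get_calibration(n); print(n,np.round(c["intrinsics"],1).tolist(),np.round(c["cam_to_world"],3).tolist())
a=cv2.imread("pics/top0.png"); cv2.imwrite("pics/top0b.png",cv2.resize(a,(800,600),interpolation=cv2.INTER_CUBIC))
print(arm.grip_depth,arm.current_t())
E
```

```text
pics
scene [[466.8, 0.0, 262.4], [0.0, 466.8, 190.7], [0.0, 0.0, 1.0]] [[0.902, -0.25, 0.351, 0.206], [-0.43, -0.482, 0.763, -1.092], [-0.021, -0.84, -0.543, 0.672], [0.0, 0.0, 0.0, 1.0]]
top [[462.8, 0.0, 254.2], [0.0, 462.8, 198.9], [0.0, 0.0, 1.0]] [[0.012, -0.985, 0.173, 0.4], [-1.0, -0.012, 0.0, -0.246], [0.002, -0.173, -0.985, 1.262], [0.0, 0.0, 0.0, 1.0]]
0.0188 0.1
```

View pics/top0b.png

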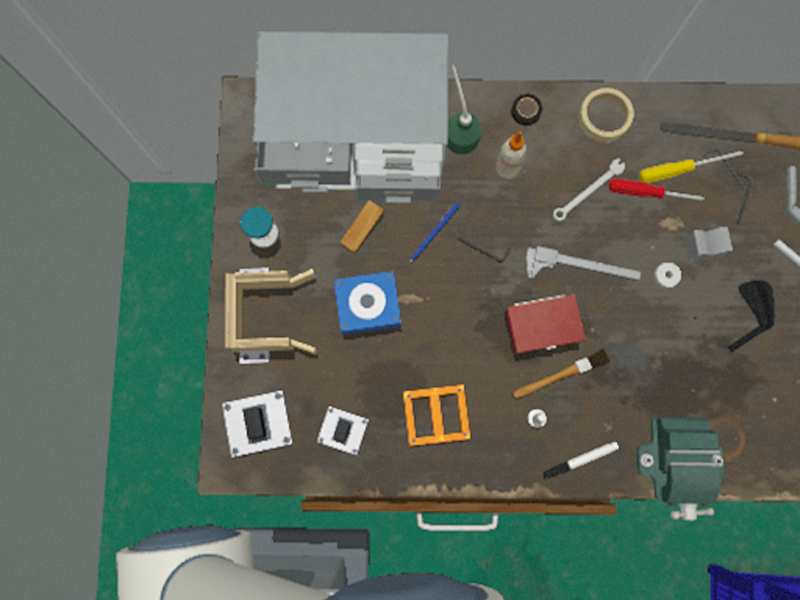

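View pics/scene0.png

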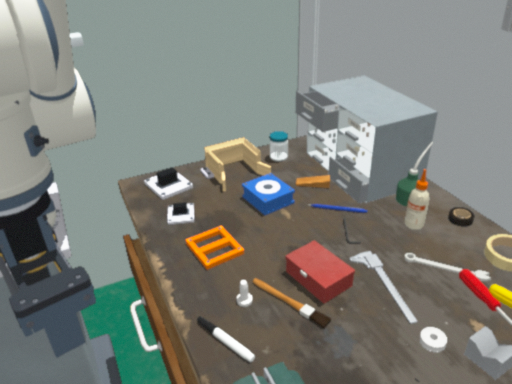

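```bash
cat > h.py <<'E'
from rig import arm
import cv2, numpy as np
def shot(n,f):
    c=arm.get_calibration(n); im=arm.snapshot(n); cv2.imwrite(f"pics/{f}.png",im[...,::-1]); np.savez(f"pics/{f}.npz",K=c["intrinsics"],T=c["cam_to_world"]); return im,c
def load(f):
    z=np.load(f"pics/{f}.npz"); return cv2.imread(f"pics/{f}.png")[...,::-1],dict(intrinsics=z["K"],cam_to_world=z["T"])
def ray(c,uv):
    uv=np.atleast_2d(uv).astype(float); K,T=c["intrinsics"],c["cam_to_world"]
    d=np.c_[uv,np.ones(len(uv))]@np.linalg.inv(K).T@T[:3,:3].T
    return T[:3,3],d
def onplane(c,uv,z):
    o,d=ray(c,uv); return o+d*((z-o[2])/d[:,2])[:,None]
def proj(c,p):
    T=c["cam_to_world"]; q=(np.atleast_2d(p)-T[:3,3])@T[:3,:3]@c["intrinsics"].T; return q[:,:2]/q[:,2:]
def tri(c1,u1,c2,u2):
    o1,d1=ray(c1,u1); o2,d2=ray(c2,u2); P=[];G=[]
    for a,b in zip(d1,d2):
        s=np.linalg.lstsq(np.c_[a,-b],o2-o1,rcond=None)[0]; p,q=o1+s[0]*a,o2+s[1]*b; P.append((p+q)/2);G.append(np.linalg.norm(p-q))
    return np.array(P),np.array(G)
def mask(im,col):
    h=cv2.cvtColor(np.ascontiguousarray(im),cv2.COLOR_RGB2HSV)
    lo,hi={"blue":((105,140,60),(120,255,255)),"orange":((8,200,150),(20,255,255)),"white":((0,0,180),(180,40,255)),"ply":((14,50,150),(26,160,255))}[col]
    return cv2.inRange(h,np.array(lo),np.array(hi))
def blobs(m,amin=150):
    cs,_=cv2.findContours(m,cv2.RETR_EXTERNAL,cv2.CHAIN_APPROX_NONE); return sorted([c for c in cs if cv2.contourArea(c)>amin],key=cv2.contourArea,reverse=True)
def down(a):  # tool down, jaw (y) axis at world angle a (rad)
    y=np.array([np.cos(a),np.sin(a),0]); z=np.array([0,0,-1.]); return np.c_[np.cross(y,z),y,z]
E
python3 - <<'E'
from h import *
im,c=load.__call__("x") if 0 else shot("top","t1")
for col,z in (("blue",.04),("orange",.014),("white",.012),("ply",.058)):
    for b in blobs(mask(im,col))[:6]:
        r=cv2.minAreaRect(b); p=onplane(c,cv2.boxPoints(r),z); print(col,cv2.contourArea(b),np.round(r[0],1),np.round(p.mean(0)[:2],3),np.round([np.linalg.norm(p[1]-p[0]),np.linalg.norm(p[2]-p[1])],3),"edge ang",np.round(np.degrees(np.arctan2(*(p[1]-p[0])[1::-1])),1))
w=arm.get_calibration("wrist"); T=w["cam_to_world"]; R=arm.current_tool_rot(); p=arm.current_ee_pos()
print(np.round(R,3).tolist(),"cam in tool",np.round(R.T@(T[:3,3]-p),3),np.round(R.T@T[:3,:3],3).tolist(),w["intrinsics"].round(0).tolist())
E
```

```text
blue 1270.0 [234.8 193.3] [ 0.63  -0.194] [0.104 0.097] edge ang -81.0
orange 250.0 [279.1 265.7] [ 0.44  -0.314] [0.104 0.091] edge ang -82.2
white 1209.5 [164.  270.8] [ 0.423 -0.008] [0.106 0.093] edge ang -77.2
white 1142.5 [112.3 365.8] [0.18  0.115] [0.194 0.079] edge ang -82.8
white 997.5 [254.9 101.3] [ 0.903 -0.244] [0.062 0.155] edge ang -0.0
white 552.0 [218.8 275.1] [ 0.413 -0.154] [0.062 0.07 ] edge ang -17.0
white 386.5 [234.8 192.2] [ 0.639 -0.192] [0.061 0.063] edge ang -43.4
white 162.5 [427.3 175.3] [ 0.693 -0.724] [0.041 0.04 ] edge ang -45.4
ply 791.0 [388.5  71.5] [ 0.976 -0.614] [0.092 0.092] edge ang -43.7
ply 670.5 [172. 197.] [ 0.615 -0.029] [0.134 0.149] edge ang 3.0
[[0.976, 0.219, -0.0], [0.219, -0.976, 0.001], [0.0, -0.001, -1.0]] cam in tool [ 0.078  0.001 -0.17 ] [[-0.0, -0.96, -0.281], [1.0, -0.0, 0.001], [-0.001, -0.281, 0.96]] [[335.0, 0.0, 259.0], [0.0, 335.0, 191.0], [0.0, 0.0, 1.0]]
```

Run:
```python
from h import *
R=down(-np.pi/2)
print(arm.solve_ik([.6,-.08,.25],R),arm.solve_ik([.53,-.23,.25],R))
arm.move_to([.53,-.23,.25],R); arm.sleep(.2); print(arm.current_t()); a,_=shot("wrist","w1")
arm.move_to([.60,-.08,.25],R); arm.sleep(.2); print(arm.current_t()); b,_=shot("wrist","w2")
cv2.imwrite("pics/w2b.png",cv2.resize(b,(800,600),interpolation=cv2.INTER_CUBIC)[...,::-1])
cv2.imwrite("pics/w1b.png",cv2.resize(a,(800,600),interpolation=cv2.INTER_CUBIC)[...,::-1])
```

```text
[-1.32452542e+01  2.48677457e+01  7.71580748e+01 -2.54444375e-14
  7.79741795e+01  7.67547458e+01] [-2.93800780e+01  2.25485078e+01  8.10735123e+01 -2.54444375e-14
  7.63779800e+01  6.06199220e+01]
2.325
3.275
```

View pics/w2b.png

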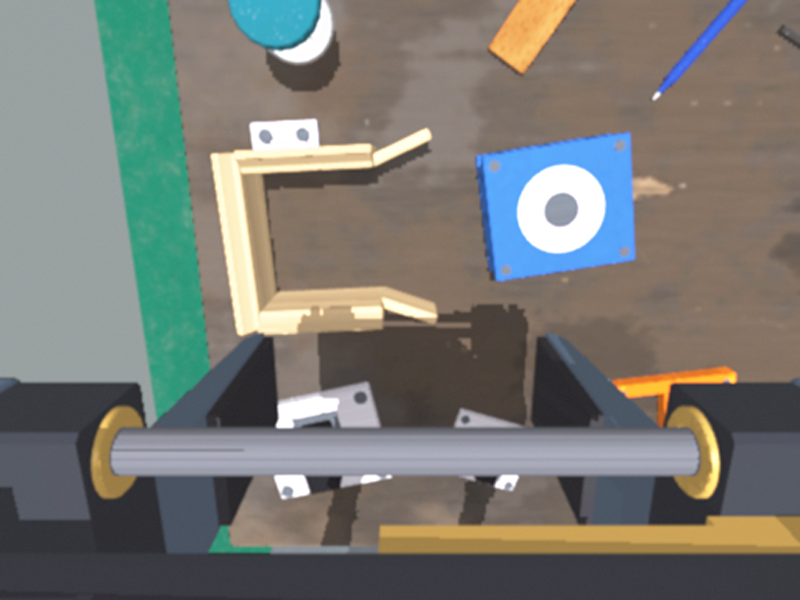

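View pics/w1b.png

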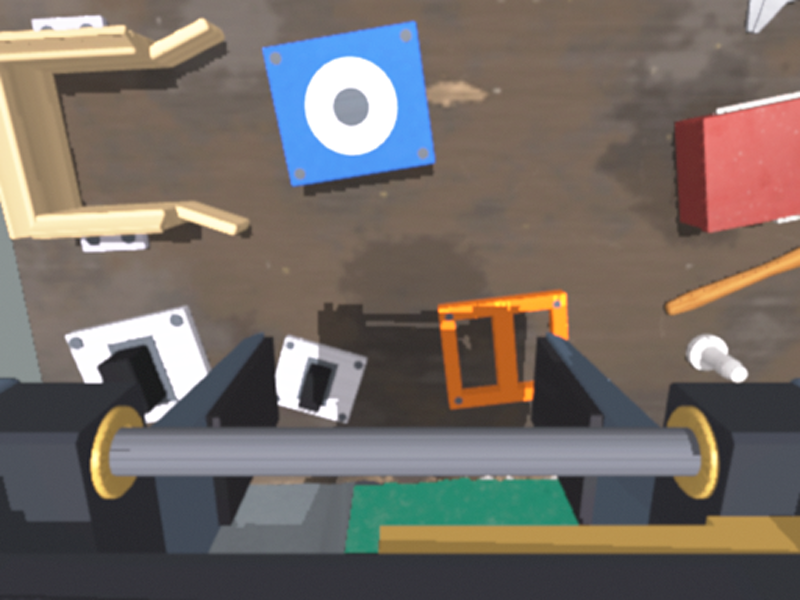

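Run:
```python
from h import *
a,_=load("w1"); b,_=load("w2")
p=[cv2.resize(np.ascontiguousarray(x),None,fx=3,fy=3,interpolation=cv2.INTER_CUBIC) for x in (b[70:220,130:284],a[0:158,0:164][:150,:110])]
cv2.imwrite("pics/jig.png",np.hstack(p)[...,::-1])
# housing ring + blue
C=[];U=[]
for f in ("w1","w2","t1"):
    im,c=load(f); 
    bl=blobs(mask(im,"blue"))[0]; hull=cv2.convexHull(bl); m=np.zeros(im.shape[:2],np.uint8); cv2.drawContours(m,[hull],-1,255,-1)
    w=blobs(cv2.bitwise_and(mask(im,"white"),m),80)[0]; e=cv2.fitEllipse(w); r=cv2.minAreaRect(bl); q=onplane(c,cv2.boxPoints(r),.04)
    print(f,"ring",np.round(e[0],1),onplane(c,e[0],.04)[0].round(4),"blue",q.mean(0).round(4),np.round([np.linalg.norm(q[1]-q[0]),np.linalg.norm(q[2]-q[1])],4),np.degrees(np.arctan2(*(q[1]-q[0])[1::-1])).round(2))
    C.append(c);U.append(e[0])
print(tri(C[0],U[0],C[1],U[1]))
for f in("w1","w2"):
    im,c=load(f); m=mask(im,"ply")
    for bb in blobs(m,150)[:3]:
        pts=bb[:,0]; print(f,cv2.contourArea(bb),"approx",cv2.approxPolyDP(bb,2,True)[:,0].tolist())
    for w in blobs(mask(im,"white"),60): 
        r=cv2.minAreaRect(w); print("  white",np.round(r[0],1),np.round(r[1],1),round(r[2],1))
```

```text
w1 ring [224.2  67.4] [ 0.6345 -0.1951  0.04  ] blue [ 0.6335 -0.1946  0.04  ] [0.1024 0.0913] -81.49
w2 ring [358.7 133.3] [ 0.6344 -0.195   0.04  ] blue [ 0.6344 -0.1942  0.04  ] [0.1086 0.0928] -81.81
t1 ring [234.6 192.3] [ 0.633 -0.193  0.04 ] blue [ 0.6305 -0.1936  0.04  ] [0.1043 0.0968] -80.96
(array([[ 0.63447682, -0.19507807,  0.03983017]]), array([0.00010981]))
w1 9125.0 approx [[142, 20], [130, 11], [96, 28], [78, 15], [64, 19], [54, 17], [45, 20], [0, 20], [0, 58], [21, 143], [18, 143], [0, 69], [0, 129], [6, 152], [103, 148], [104, 143], [106, 145], [116, 140], [146, 150], [158, 143], [157, 139], [124, 128], [52, 132], [32, 48], [33, 45], [111, 41], [142, 25]]
w1 3414.0 approx [[511, 352], [493, 331], [453, 331], [455, 334], [450, 337], [243, 337], [244, 346]]
w1 747.0 approx [[511, 159], [428, 193], [427, 198], [429, 201], [439, 199], [473, 185], [480, 179], [486, 179], [489, 175], [492, 176], [491, 174], [510, 167]]
  white [224.   67.5] [61. 58.] 90.0
  white [ 89.7 234.5] [71.8 78.3] 70.0
  white [198.5 241.5] [46.  44.3] 15.6
  white [460.9 228.4] [39.9 23.4] 19.2

[... 736 characters left out ...]
 336], [293, 336], [290, 332], [288, 334], [274, 327], [281, 333], [279, 335]]
w2 1277.0 approx [[367, 0], [333, 0], [313, 31], [331, 45], [335, 43], [334, 46]]
  white [358.5 133.5] [55. 55.] 90.0
  white [259.  289.5] [  7. 374.] 90.0
  white [169.  132.3] [ 72.6 136.5] 31.9
  white [258.5 297. ] [  4. 373.] 90.0
  white [208.8 260. ] [25.2 64. ] 88.9
  white [198.7  23.5] [22.3 46.7] 44.1
  white [186.1 310.1] [16.5 20.9] 81.9
  white [256.6  93.1] [ 5.6 38.4] 64.4
  white [145.3 155.5] [114.3   2.4] 81.7
  white [231.3 306.4] [ 5.9 25.5] 81.9
  white [324. 308.] [10. 14.] 90.0
  white [260. 198.] [32.3  4.4] 18.4
  white [182.  201.4] [ 4.3 30.2] 86.8
  white [311.  268.5] [ 7. 24.] 90.0
```

View pics/jig.png

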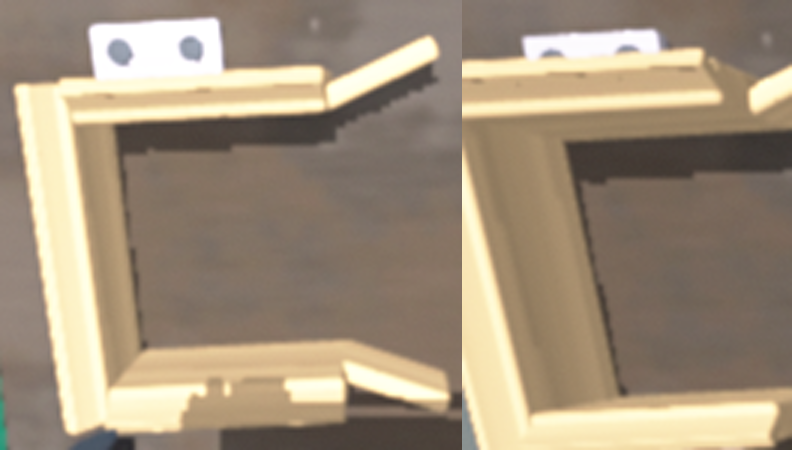

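Run:
```python
from h import *
_,c1=load("w1"); _,c2=load("w2")
for n,c,uv,z in [("back bench w2",c2,[(169.3,112.7),(178.3,186)],0),("back bench w1",c1,[(35.3,47.7),(52.7,131.7)],0),
 ("tips far,near w2",c2,[(274.5,88),(277.5,194.5)],.036),("tips w1",c1,[(142,24),(158,140)],.036),
 ("foot far w2",c2,[(160,79),(202.7,76)],.011)]:
    p=onplane(c,uv,z); d=p[1]-p[0]; print(n,p[:,:2].round(4).tolist(),"perp/ang",np.degrees(np.arctan2(d[1],d[0])).round(2),"mid",p.mean(0)[:2].round(4))
im,c=load("w1"); p=onplane(c1,[(55,160),(90,159.5)],.011); print("foot near w1",p)
print(tri(c1,[(142,24),(158,140)],c2,[(274.5,88),(277.5,194.5)]))
# foot edges by code
for f,box in(("w1",(60,150,110,170)),("w2",(150,70,215,98)),("w1",(10,5,80,25))):
    im,c=load(f); x0,y0,x1,y1=box; m=mask(im,"white")[y0:y1,x0:x1]; b=max(blobs(m,20),key=cv2.contourArea); q=b[:,0]+[x0,y0]; r=cv2.boxPoints(cv2.minAreaRect((q).astype(np.float32))); print(f,onplane(c,r,.011)[:,:2].round(4).tolist())
# spacer and cover
for f,col,z in(("w1","orange",.014),("t1","orange",.014),("w1","white",.012),("t1","white",.012)):
    im,c=load(f)
    for b in blobs(mask(im,col),200)[:5]:
        ctr=b[:,0].mean(0); 
        r=cv2.minAreaRect(b); q=onplane(c,cv2.boxPoints(r),z)
        print(f,col,np.round(r[0],1),q.mean(0)[:2].round(4),np.round([np.linalg.norm(q[1]-q[0]),np.linalg.norm(q[2]-q[1])],4),np.degrees(np.arctan2(*(q[1]-q[0])[1::-1])).round(2))
```

```text
back bench w2 [[0.6552, 0.027], [0.5621, 0.0225]] perp/ang -177.18 mid [0.6087 0.0248]
back bench w1 [[0.6589, 0.0275], [0.5623, 0.0241]] perp/ang -177.98 mid [0.6106 0.0258]
tips far,near w2 [[0.6834, -0.0997], [0.5613, -0.1048]] perp/ang -177.64 mid [ 0.6224 -0.1022]
tips w1 [[0.6774, -0.1102], [0.5567, -0.1166]] perp/ang -176.98 mid [ 0.617  -0.1134]
foot far w2 [[0.694, 0.0321], [0.6972, -0.0176]] perp/ang -86.29 mid [0.6956 0.0072]
foot near w1 [[ 0.52874954  0.02061212  0.011     ]
 [ 0.52933016 -0.02283006  0.011     ]]
(array([[ 0.68334514, -0.100887  ,  0.00571771],
       [ 0.55200902, -0.10682492,  0.00409129]]), array([0.00112459, 0.00088232]))
w1 [[0.535, 0.0134], [0.535, -0.0261], [0.5287, -0.0252], [0.5287, 0.0144]]
w2 [[0.6973, 0.0329], [0.6972, -0.0307], [0.6738, -0.0298], [0.6739, 0.0349]]
w1 [[0.6944, 0.0308], [0.6968, -0.0199], [0.6883, -0.0191], [0.6858, 0.032]]
w1 orange [323.7 223.2] [ 0.4441 -0.3164] [0.1016 0.0929] -82.72
t1 orange [279.1 265.7] [ 0.4402 -0.3144] [0.1041 0.0908] -82.22
w1 white [224.   67.5] [ 0.6355 -0.1921] [0.0649 0.0658] -90.04
w1 white [ 89.7 234.5] [ 0.4274 -0.0084] [0.1059 0.0967] -70.2
w1 white [198.5 241.5] [ 0.4182 -0.1517] [0.0643 0.0595] -18.18
w1 white [460.9 228.4] [ 0.4369 -0.4976] [0.0314 0.0553] -9.76
w1 white [43.  14.6] [0.6911 0.0054] [0.0507 0.0086] -87.2
t1 white [164.  270.8] [ 0.4231 -0.0075] [0.1061 0.093 ] -77.19
t1 white [112.3 365.8] [0.1797 0.1145] [0.1942 0.0785] -82.85
t1 white [254.9 101.3] [ 0.9028 -0.2444] [0.0618 0.155 ] -0.05
t1 white [218.8 275.1] [ 0.4133 -0.1539] [0.0623 0.0704] -17.03
t1 white [234.8 192.2] [ 0.6385 -0.1921] [0.0608 0.0632] -43.41
```

```bash
cat >> h.py <<'E'
NEST=np.array([.6138,-.0265]); YAW=np.radians(92.7)
def n2w(x,y,z):
    u=np.array([np.cos(YAW),np.sin(YAW)]); v=np.array([-u[1],u[0]]); return np.r_[NEST+x*u+y*v,z]
def w2n(p):
    u=np.array([np.cos(YAW),np.sin(YAW)]); d=np.asarray(p)[:2]-NEST; return np.array([d@u,d@[-u[1],u[0]]])
E
cat > push.py <<'E'
from h import *
h0=np.array([.6345,-.1950]); th0=np.radians(98.4)-YAW; c0=w2n(h0); print("housing in nest",c0,np.degrees(th0))
a,b,ds=.10,.056,.002
def heading(s): return th0 if s<a else max(0,th0*(1-(s-a)/b))
path=[(0,*c0,th0)]; s=0
while path[-1][1]<-.002:
    _,x,y,t=path[-1]; s+=ds; t=heading(s); path.append((s,x+ds*np.cos(t),y+ds*np.sin(t),t))
print("end",path[-1])
def tool(x,y,t,back,z=.010): return n2w(x-back*np.cos(t),y-back*np.sin(t),z),down(YAW+t-np.pi/2)
B=.052+.016
arm.grip(.050)
p,R=tool(*path[0][1:],B+.020,.13); arm.move_to(p,R); print(arm.current_t(),arm.current_joint_positions().round(0))
p,R=tool(*path[0][1:],B+.020); arm.move_l(p,R,feed=.12); f0=np.array(arm.current_force()); print("f0",f0.round(1))
idx=list(range(0,len(path)-10,10))+[len(path)-11,len(path)-6]
for i in idx:
    p,R=tool(*path[i][1:],B); arm.move_l(p,R,feed=.10); print(np.round(path[i][1:3],3),(np.array(arm.current_force())-f0).round(1),round(arm.current_t(),2))
E
python3 push.py
```

```text
housing in nest [-0.16928805 -0.01273958] 5.700000000000002
end (0.16800000000000012, np.float64(-0.0018699313350175138), np.float64(-0.00012368230975585585), 0)
5.9 [-28.  39.  70.   0.  71. -37.]
f0 [0.2 0.5 0.3]
[-0.169 -0.013] [-0.2 -0.  -0.1] 7.4
[-0.149 -0.011] [ 0.  -1.9 -0.8] 7.75
[-0.129 -0.009] [-0.3 -0.1 -0.3] 8.1
[-0.11  -0.007] [ 1.  -1.3 -1. ] 8.45
[-0.09  -0.005] [ 0.5 -0.7 -0.6] 8.8
[-0.07  -0.003] [-0.2 -0.2 -0.3] 9.15
[-0.05  -0.001] [-0.1 -0.4 -0.8] 9.5
[-0.03 -0.  ] [ 0.3 -1.6  0.4] 9.85
[-0.022 -0.   ] [-1.2 -0.6 -0.4] 10.1
[-0.012 -0.   ] [-0.1 -0.3  0.1] 10.35
```

Run:
```python
from h import *
R=down(YAW-np.pi/2); u=np.array([np.cos(YAW),np.sin(YAW),0])
for x in np.arange(-.010,.0081,.002):
    arm.move_l(n2w(x-.068,0,.010),R,feed=.04); f=np.array(arm.current_force()); print(round(x,3),(f@u).round(1),w2n(arm.current_ee_pos()).round(4),round(arm.current_t(),2))
    if f@u<-12: break
p=arm.current_ee_pos(); arm.move_l(n2w(x-.068-.03,0,.010),R,feed=.1)
arm.move_l(n2w(-.098,0,.25),R,feed=.3)
Rv=down(-np.pi/2); arm.move_to([.58,-.06,.25],Rv); arm.sleep(.2); im,c=shot("wrist","w3"); print(arm.current_t())
cv2.imwrite("pics/w3b.png",cv2.resize(np.ascontiguousarray(im),(800,600),interpolation=cv2.INTER_CUBIC)[...,::-1])
m=np.zeros(im.shape[:2],np.uint8); bl=blobs(mask(im,"blue"))[0]; cv2.drawContours(m,[cv2.convexHull(bl)],-1,255,-1)
w=blobs(cv2.bitwise_and(mask(im,"white"),m),80)[0]; e=cv2.fitEllipse(w); q=onplane(c,cv2.boxPoints(cv2.minAreaRect(bl)),.04)
print("ring nest",w2n(onplane(c,e[0],.04)[0]).round(4),"box",np.round([w2n(k) for k in q],4).tolist())
```

```text
-0.01 -0.5 [-0.0782 -0.0001] 10.6
-0.008 -0.1 [-0.076  0.   ] 10.85
-0.006 -0.2 [-0.0738  0.    ] 11.1
-0.004 -0.2 [-0.0718  0.0001] 11.35
-0.002 -0.1 [-0.0698  0.    ] 11.6
0.0 0.7 [-0.0678  0.    ] 11.85
0.002 -10.1 [-0.0669 -0.0002] 12.1
0.004 -26.9 [-0.0668 -0.0003] 12.35
15.5667
ring nest [0.0013 0.0006] box [[0.0517, -0.0448], [-0.0502, -0.0449], [-0.0516, 0.0459], [0.0575, 0.0463]]
```

View pics/w3b.png

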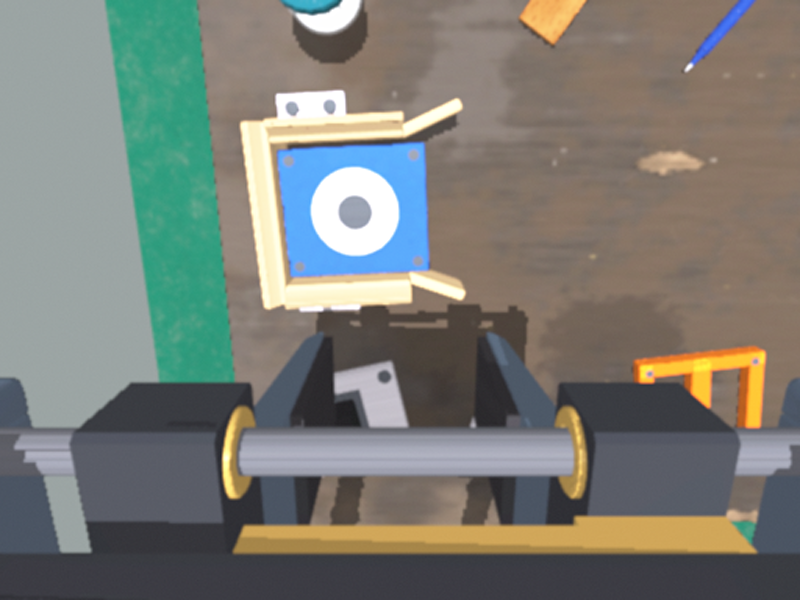

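Run:
```python
from h import *
R=down(-np.pi/2); ims=[]
for f,y in(("w4",-.10),("w5",-.22)):
    arm.move_to([.38,y,.25],R); arm.sleep(.2); im,c=shot("wrist",f); ims.append(im)
    for col,z in(("orange",.014),("white",.012)):
        for b in blobs(mask(im,col),400)[:4]:
            r=cv2.minAreaRect(b); q=onplane(c,cv2.boxPoints(r),z); print(f,col,np.round(r[0],1),q.mean(0)[:2].round(4),np.round([np.linalg.norm(q[1]-q[0]),np.linalg.norm(q[2]-q[1])],4),np.degrees(np.arctan2(*(q[1]-q[0])[1::-1])).round(2),cv2.approxPolyDP(cv2.convexHull(b),3,True)[:,0].tolist())
print(arm.current_t())
cv2.imwrite("pics/w45.png",np.vstack([cv2.resize(np.ascontiguousarray(i[:200]),None,fx=1.5,fy=1.5,interpolation=cv2.INTER_CUBIC) for i in ims])[...,::-1])
```

```text
w4 orange [441.5 107.4] [ 0.4419 -0.3168] [0.1135 0.0926] -83.14 [[487, 64], [483, 133], [476, 142], [396, 151], [395, 75]]
w4 white [181.5 123.1] [ 0.4232 -0.0086] [0.104  0.0924] -76.78 [[214, 75], [233, 151], [154, 169], [130, 95]]
w4 white [303.8 131.8] [ 0.4139 -0.1558] [0.0621 0.0703] -17.96 [[285, 98], [339, 116], [322, 164], [269, 148]]
w4 white [251. 322.] [ 0.1439 -0.0904] [0.1075 0.0473] -90.01 [[288, 308], [289, 321], [281, 336], [213, 335], [223, 311]]
w5 white [ 82.5 122. ] [ 0.4233 -0.0088] [0.1115 0.0927] -77.01 [[112, 74], [137, 149], [58, 168], [28, 95]]
w5 white [205.6 130.3] [ 0.4146 -0.1562] [0.0631 0.0721] -21.21 [[184, 97], [241, 115], [227, 163], [172, 146]]
w5 white [490.5 109.5] [ 0.4399 -0.4954] [0.0482 0.0295] -89.93 [[470, 108], [473, 101], [488, 97], [511, 107], [511, 117], [474, 122]]
w5 white [209.  320.5] [ 0.1452 -0.1494] [0.0282 0.0522] -89.96 [[218, 305], [219, 335], [199, 334], [206, 307]]
17.45
```

View pics/w45.png

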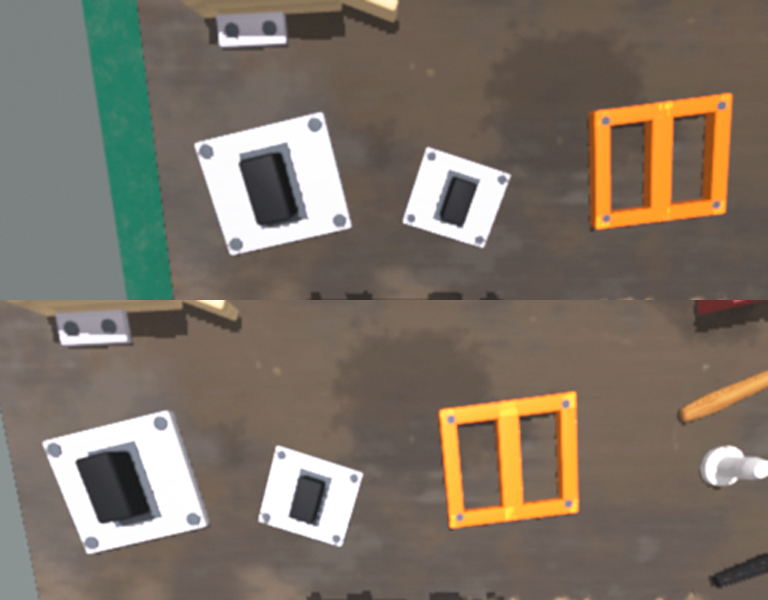

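Run:
```python
from h import *
D={"sp":([(606,120),(722,105),(716,204),(606,218)],[(451,419),(566,404),(568,503),(456,518)]),"cov":([(206,151),(315,125),(340,220),(236,244)],[(54,450),(161,424),(194,519),(91,542)])}
for k,(a,b) in D.items():
    U=[];C=[]
    for f,pts,off in(("w4",a,0),("w5",b,300)):
        im,c=load(f); C.append(c); q=[]
        g=cv2.cvtColor(np.ascontiguousarray(im),cv2.COLOR_RGB2HSV)[...,1].astype(float) if k=="sp" else im.astype(float).mean(2)
        for (x,y) in pts:
            x,y=x/1.5,(y-off)/1.5; x0,y0=int(round(x))-4,int(round(y))-4; w=g[y0:y0+9,x0:x0+9]; t=np.clip(np.median(w)-20-w,0,None)
            yy,xx=np.mgrid[y0:y0+9,x0:x0+9]; q.append(((t*xx).sum()/t.sum(),(t*yy).sum()/t.sum()))
        U.append(q)
    P,G=tri(C[0],U[0],C[1],U[1]); z=.014 if k=="sp" else .012
    print(k,P.round(4).tolist(),"gap",G.max().round(4),"z",P[:,2].mean().round(4))
    for c,u in zip(C,U):
        p=onplane(c,u,z); e=p[1]-p[0]+p[2]-p[3]; s=p[0]-p[3]+p[1]-p[2]; print("  ctr",p.mean(0)[:2].round(4),"len",(np.linalg.norm(e)/2).round(4),(np.linalg.norm(s)/2).round(4),"ang",np.degrees(np.arctan2(-e[1],-e[0])).round(2),np.degrees(np.arctan2(s[1],s[0])).round(2)+90)
```

```text
sp [[0.4739, -0.2679, 0.0145], [0.485, -0.355, 0.0145], [0.4098, -0.3648, 0.0144], [0.3986, -0.2777, 0.0142]] gap 0.0001 z 0.0144
  ctr [ 0.4418 -0.3166] len 0.0879 0.0759 ang 97.28 97.33
  ctr [ 0.4418 -0.3165] len 0.0879 0.076 ang 97.33 97.36
 ** On entry to DLASCL parameter number  4 had an illegal value
 ** On entry to DLASCL parameter number  4 had an illegal value
 ** On entry to DLASCL parameter number  4 had an illegal value
 ** On entry to DLASCL parameter number  4 had an illegal value
 ** On entry to DLASCL parameter number  5 had an illegal value
 ** On entry to DLASCL parameter number  4 had an illegal value<stdin>:10: RuntimeWarning: invalid value encountered in scalar divide
Traceback (most recent call last):
  File "h.py", line 18, in tri
    s=np.linalg.lstsq(np.c_[a,-b],o2-o1,rcond=None)[0]; p,q=o1+s[0]*a,o2+s[1]*b; P.append((p+q)/2);G.append(np.linalg.norm(p-q))
      ~~~~~~~~~~~~~~~^^^^^^^^^^^^^^^^^^^^^^^^^^^^^^
numpy.linalg.LinAlgError: SVD did not converge in Linear Least Squares
```

```bash
cat > pp.py <<'E'
from h import *
def pick(c,a,z,opn,obj):
    R=down(a); arm.move_to([*c,z+.10],R); arm.grip(opn); arm.move_l([*c,z],feed=.12); print("at",arm.current_ee_pos().round(4),arm.current_force().round(1))
    arm.grip(max(0,obj-.004)); print("width",arm.current_width())
    arm.move_l([*c,z+.13],feed=.15); print("lift",arm.current_width(),arm.current_force().round(1),arm.current_t())
def place(x,y,z,opn,a):
    R=down(a); arm.move_to(n2w(x,y,z+.06),R); arm.move_l(n2w(x,y,z+.012),R,feed=.1); arm.sleep(.1); f0=np.array(arm.current_force()); print("f0",f0.round(1))
    for zz in np.arange(z+.010,z-.0031,-.002):
        arm.move_l(n2w(x,y,zz),feed=.03); f=np.array(arm.current_force())-f0; print(round(zz,4),f.round(1),arm.current_ee_pos()[2].round(4))
        if f[2]>4: break
    arm.grip(opn); arm.sleep(.2); print("rel",arm.current_width(),arm.current_t()); arm.move_l(n2w(x,y,z+.14),feed=.15)
E
python3 - <<'E'
from h import *
im,c4=load("w4"); im5,c5=load("w5"); U=[]
for i,pts,off in((im,[(206,151),(315,125),(340,220),(236,244)],0),(im5,[(54,450),(161,424),(194,519),(91,542)],300)):
    g=i.astype(float).mean(2); q=[]
    for x,y in pts:
        x0,y0=int(round(x/1.5))-4,int(round((y-off)/1.5))-4; w=g[y0:y0+9,x0:x0+9]; t=np.clip(np.percentile(w,80)-30-w,0,60)
        # keep only the blob nearest the middle
        n,l=cv2.connectedComponents((t>0).astype(np.uint8)); L=l[3:6,3:6]; k=np.bincount(L[L>0]).argmax(); t=t*(l==k)
        yy,xx=np.mgrid[y0:y0+9,x0:x0+9]; q.append(((t*xx).sum()/t.sum(),(t*yy).sum()/t.sum()))
    U.append(q)
P,G=tri(c4,U[0],c5,U[1]); print("cov",P.round(4).tolist(),G.max())
for c,u in((c4,U[0]),(c5,U[1])):
    p=onplane(c,u,.012); e=p[1]-p[0]+p[2]-p[3]; s=p[0]-p[3]+p[1]-p[2]; print("  ctr",p.mean(0)[:2].round(4),"len",(np.linalg.norm(e)/2).round(4),(np.linalg.norm(s)/2).round(4),"ang",np.degrees(np.arctan2(-e[1],-e[0])).round(2),np.degrees(np.arctan2(s[1],s[0])).round(2)+90)
from pp import *
pick([.4418,-.3166],np.radians(97.3-180),.003,.036,.016)
E
```

```text
cov [[0.4505, 0.0431, 0.0091], [0.4706, -0.044, 0.0124], [0.3965, -0.0614, 0.0124], [0.3768, 0.0248, 0.0119]] 0.00014132410466277957
  ctr [ 0.4236 -0.0096] len 0.0884 0.076 ang 103.04 103.19
  ctr [ 0.4236 -0.0098] len 0.0878 0.0758 ang 103.02 102.92
at [ 0.4421 -0.3168  0.0035] [ 0.3  0.2 -0.2]
width 0.01598742136981728
lift 0.015972495983392964 [-0.3 -0.3 -1.1] 21.1
```

Run:
```python
from pp import *
place(-.0006,.0003,.043,.030,YAW-np.pi)
R=down(-np.pi/2); arm.move_to([.58,-.06,.25],R); arm.sleep(.2); im,c=shot("wrist","w6"); print(arm.current_t())
cv2.imwrite("pics/w6b.png",cv2.resize(np.ascontiguousarray(im[30:220,120:320]),None,fx=3,fy=3,interpolation=cv2.INTER_CUBIC)[...,::-1])
```

```text
f0 [-0.1 -0.5 -1. ]
0.053 [-0.4  1.3  0.9] 0.0532
0.051 [0.7 0.3 0.7] 0.0509
0.049 [0.5 1.6 0.1] 0.0488
0.047 [-0.2  1.3  0.8] 0.0469
0.045 [ 0.3  0.4 -0.6] 0.0448
0.043 [-1.5  0.9  6.8] 0.0433
rel 0.030017458486195726 25.2417
27.0
```

View pics/w6b.png

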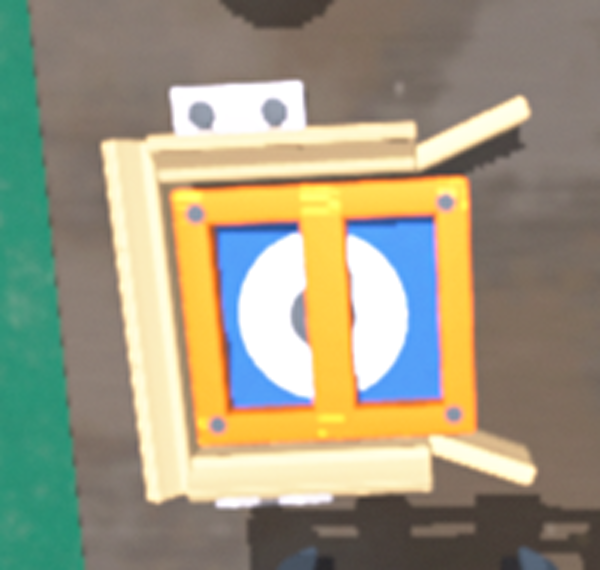

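Run:
```python
from pp import *
_,c=load("w6"); u=np.array([(195,214),(446,202),(454,414),(218,425)])/3+[120,30]; p=np.array([w2n(k) for k in onplane(c,u,.054)]); print("spacer in nest",p.mean(0).round(4),p.round(4).tolist())
e=p[1]-p[0]+p[2]-p[3]; print("ang",np.degrees(np.arctan2(-e[1],-e[0])))
pick([.4236,-.0095],np.radians(103-180),.017,.050,.028)
```

```text
spacer in nest [-0.0024  0.0006] [[0.0417, -0.0374], [-0.0464, -0.0374], [-0.0465, 0.0385], [0.0414, 0.0386]]
ang 0.006271639149289921
at [ 0.4239 -0.0095  0.0174] [-1.   1.1 -0. ]
width 0.027586007072548525
lift 0.027680086295069566 [ 0.8 -0.3 -2.9] 30.8333
```

Run:
```python
from pp import *
place(.0004,.0003,.071,.045,YAW-np.pi)
R=down(-np.pi/2); arm.move_to([.58,-.06,.25],R); arm.sleep(.2); im,c=shot("wrist","w7"); t,_=shot("scene","s7"); print(arm.current_t())
a=cv2.resize(np.ascontiguousarray(im[30:220,120:320]),None,fx=2.2,fy=2.2,interpolation=cv2.INTER_CUBIC); b=cv2.resize(np.ascontiguousarray(t[115:220,180:300]),None,fx=2.9,fy=2.9,interpolation=cv2.INTER_CUBIC)
H=max(a.shape[0],b.shape[0]); pad=lambda x:cv2.copyMakeBorder(x,0,H-x.shape[0],0,0,cv2.BORDER_CONSTANT)
cv2.imwrite("pics/w7b.png",np.hstack([pad(a),pad(b)])[...,::-1])
```

```text
f0 [-0.3 -0.5 -0.8]
0.081 [ 1.2  1.1 -0.7] 0.0812
0.079 [-0.  -0.1 -0.4] 0.0789
0.077 [ 0.4  1.2 -0.5] 0.0768
0.075 [-0.1  0.5 -0.5] 0.0748
0.073 [-1.2  0.1 -1.8] 0.0729
0.071 [-1.6  0.9  4.8] 0.0712
rel 0.04502881543650343 34.5333
36.275
```

View pics/w7b.png

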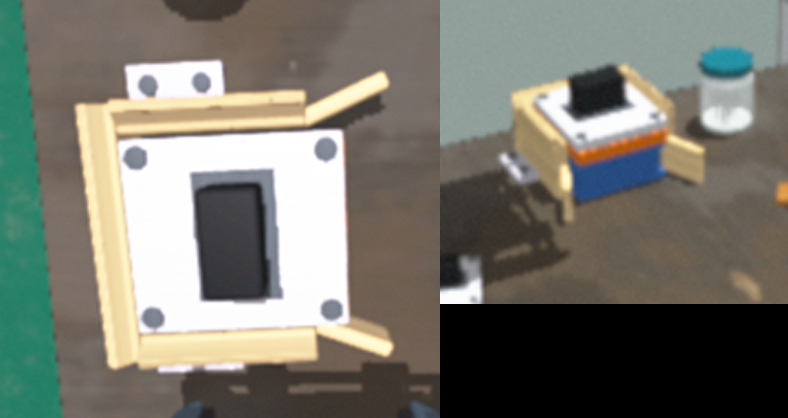

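Run:
```python
from h import *
_,c=load("w7"); u=np.array([(135,158),(326,149),(332,309),(153,318)])/2.2+[120,30]; p=np.array([w2n(k) for k in onplane(c,u,.066)]); e=p[1]-p[0]+p[2]-p[3]
print("cover in nest",p.mean(0).round(4),"ang",np.degrees(np.arctan2(-e[1],-e[0])).round(2),p.round(4).tolist())
if np.all(abs(p.mean(0))<.004): arm.sign_off(); print("signed",arm.current_t())
```

```text
cover in nest [-0.0013  0.0004] ang 0.11 [[0.0431, -0.0376], [-0.0455, -0.0375], [-0.0455, 0.0382], [0.0427, 0.0386]]
the job is handed in; nothing more can be done
the job is handed in; nothing more can be done
```

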